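# Load the washer tray in order of length and hold the lid open

### The arm

A 6-joint arm with a two-finger parallel gripper is mounted at the origin on the work surface. World frame = base frame: x ahead of the robot, y to its left, z up, the work surface at z = 0. Lengths are in m, angles in rad, forces in N, time in s.
With the tool pointing down it reaches from about 0.275 to 1 m from the base axis. Payload 8.4 kg.
Tool frame: the origin (TCP) lies midway between the tips of the shut fingers; the grasp point (between the pads) lies hold_point_z behind it (hold_point_z is the distance from the TCP to the grasp point, in m); z points along the fingers, y is the direction in which the jaws open and shut (so a half turn about z gives the same grasp; the last joint's range is limited). The gripper opens to 85 mm and grips with 20 to 120 N. Pads are 22 mm wide; open, the fingers measure 114 mm over their backs; the gripper's body (76 mm by 85 mm) begins 54 mm behind the grasp point. The pads swing forward as they close: fully open they stand 13 mm farther back than shut.
Start: joints at [-1.235, 0.353, 1.633, -0, 1.155, -0.002], TCP at [0.207, -0.59, 0.231] pointing down, gripper open.
Joint ranges: [-2.63, 2.63], [-0.92, 2.1], [0.06, 2.66], [-1.3, 4.44], [0, 2.69], [-3.02, 3.02]. Speed limits (rad/s): [2.22, 2.22, 2.79, 3.14, 3.14, 3.14].

### API

Orientations are given as a 3x3 rotation matrix whose columns are the frame's x, y, z axes.
In Python, from cell import * gives the robot as it stands. The module is installed in compiled form; this text tells all that it offers.
- The arm moves only by the tool arm_command, never from a script. Its argument "increments" is one flat list of numbers, 6 for each row, row after row: the shift along the world's x, y, z in mm, then the turn, a rotation vector about the world's x, y, z in degrees. A call has 1 to 20 rows; each row shifts and turns the commanded pose from where the row before left it; what a row does not reach is not made up. A row lasts 1/8 s, in which the tool goes at most 62.5 mm and 10.7 degrees, less where a joint would pass 70% of its speed; a pose out of reach is approached as far as the arm can. A call is refused whole if a number of a shift passes 62.5 or a number of a turn 10.7, either way. A call with a gripper value outside its range is refused whole. "grip" is the gripper command: -1 is shut, 1 is fully open, values between are in proportion, set as the call begins (left out, the last holds). The fingers move at their own pace and stop on an object; "force" is the grip in N (left out, the last holds). Time passes only in rows, so rows that do not move let the fingers close. It gives the time, the measured TCP pose, the force and the opening at its end, in the units of the state.
- state(): the state, without advancing time (a new reading comes with each control period).
- snapshot(name): name is "scene" or "top" or "wrist"; returns a dict with "frame" (480x640x3 uint8, red, green, blue), "range_z" (480x640 float32, m along the optical axis (not along the pixel's ray), 0 where there is no reading), "fx", "fy", "cx", "cy" (pixels), "rvec" (rotation vector, rad) and "tvec" (3), from world to camera coordinates, as OpenCV has them. Camera axes: x right, y down, z forward; pixel columns grow to the right and rows downward; lengths in m; the calibration is good to about 2 mm. A picture is of the moment at which its call begins.
- finish_job(): hands the job in, once; it reports no verdict.
The state is a dict: "clock": time; "joints": joint angles; "qvel": joint speeds; "joint_efforts": joint torques, N m; "tool_pos": TCP position; "eef_rot": TCP orientation; "ft_force": force on the tool from outside, world axes, zero at the start; "ft_torque": the same for the moment, N m; "gripper_width": finger opening in m.
Only numpy, scipy, OpenCV 4.12 (cv2) and the standard library are available. Lean on these libraries where they do the work, as an engineer would, in place of code of your own. Each camera call takes 0.05 s, during which the arm holds its last target.

### The job

While the parts washer's lid is still shut, stand the three square-tube blanks upright in the tray's pockets in order of length, the shortest in the pocket nearest the robot and the longest in the farthest. Then lift the washer's lid, which has a bar handle, to 50 degrees from shut and finish holding it there with the gripper, since it falls shut if let go and a workmate is about to lower the tray in. Leave the tray where it is, and the spray can, the wrench and the square alone.

Things in the scene. Friction and masses are not known exactly. Their poses are not given: they have to be found in the camera images.
- short_center (a point): Centre (half-way up) of the shortest blank: a bare steel square tube 35 x 35 mm, wall 3 mm, 40 mm tall, standing loose on end on the table, open at top and bottom, about 0.12 kg. Its z axis is the tube's axis, x and y are square to its flat sides.
- middle_center (a point): Centre (half-way up) of the middle-length blank: a bare steel square tube 35 x 35 mm, wall 3 mm, 55 mm tall, standing loose on end on the table, open at top and bottom, about 0.17 kg. Its z axis is the tube's axis, x and y are square to its flat sides.
- long_center (a point): Centre (half-way up) of the longest blank: a bare steel square tube 35 x 35 mm, wall 3 mm, 70 mm tall, standing loose on end on the table, open at top and bottom, about 0.21 kg. Its z axis is the tube's axis, x and y are square to its flat sides.
- pocket0 (a point): Centre of the floor of the tray pocket nearest the robot: for the shortest blank. Pocket 47 x 47 mm inside, floor 3 mm above the table, walls 3 mm thick whose tops are 9 mm above this floor; pockets 50 mm apart. Axes as the tray's.
- pocket1 (a point): Centre of the floor of the tray pocket in the middle: for the middle-length blank. Pocket 47 x 47 mm inside, floor 3 mm above the table, walls 3 mm thick whose tops are 9 mm above this floor; pockets 50 mm apart. Axes as the tray's.
- pocket2 (a point): Centre of the floor of the tray pocket farthest from the robot: for the longest blank. Pocket 47 x 47 mm inside, floor 3 mm above the table, walls 3 mm thick whose tops are 9 mm above this floor; pockets 50 mm apart. Axes as the tray's.
- tray: Shallow aluminium-coloured tray, 153 x 53 x 12 mm, with three square pockets in one row along its x axis (x points away from the robot, +-0.25 rad), and a flat wire loop reaching 25 mm beyond each end. Loose, 0.9 kg, lying on the table. Origin: centre of its underside.
- lid (a joint): Opening angle of the washer's lid in rad: 0 shut (as at the start), grows as the handle end rises; 0.873 is 50 degrees, stop at 1.4. Flat aluminium lid, 0.5 to 0.9 kg, centre of mass about half-way from hinge to handle; almost no friction: it falls shut from any angle. 1.5 to 4.5 N at the handle carry it.
- lid_hinge (a point): Middle of the lid's hinge line on the washer's far top rim, 95 mm above the table. Axes as the washer's: y along the hinge line, -x from the hinge to the handle of the shut lid, z up. The washer is a fixed grey open tank 240 (x) x 250 (y) x 95 mm with its far wall under this line.
- lid_handle (a point): Middle of the lid's handle: round steel bar 10 mm thick, 110 mm long, parallel to the hinge line, on two arms at its ends, 45 mm ahead of the lid's near edge and level with it (97 mm above the table when shut, nothing under it). Pinch it from above, closing across the bar; 37 mm free between bar and lid. 285 mm from the hinge line in the lid's plane, 2 mm above it. Turns with the lid; y along the bar.
- can: Spray can, 54 mm across, 160 mm tall, a bystander; origin at the centre of its foot.
- wrench: Steel wrench, 180 mm long, lying flat, a bystander; origin under its middle.
- square: Small machinist's square: a dark stock 70 x 18 x 16 mm with a steel blade 100 mm long, lying flat, a bystander; origin on its underside, near its middle.
Mind the look-alikes: they are no part of the job. Leave any purple or red look-alike of the part that bears short_center alone.

How it is judged:
By the outcome, as a careful person would: the job done as asked, in the order asked, and still so for the second after the job is handed in, while the arm keeps its last pose, push and grip.
It also fails if it takes over 72 s, if anything falls off the work surface, if the arm or the gripper's body presses on something with over 40 N, if the wrist force passes 120 N, or if a joint passes its speed limit or range.

## Working session

There is one attempt and no reset: what is moved stays moved. The work goes in short steps, Python scripts to look and compute and a tool call to move; the robot and the scene stay as the last step left them, time stands still between calls to the robot, and variables do not carry over. Pictures are saved under pics/ and viewed, and the job is handed in when it is done.

Besides the shell and the picture viewer there is one more tool, called after "Emit:" as name(argument=value, ...) on one line, values as JSON. arm_command: Moves the arm, as the interface text tells. Its arguments: {"type":"object","properties":{"increments":{"type":"array","items":{"type":"number"}},"grip":{"type":"number"},"force":{"type":"number"}},"required":["increments"]}

```bash
mkdir -p pics
cat > h.py <<'E'
from cell import *
import numpy as np, cv2
def snap(n,f):
    s=snapshot(n); cv2.imwrite('pics/'+f+'.png',cv2.cvtColor(s['frame'],cv2.COLOR_RGB2BGR)); np.savez(''+f+'.npz',**s); return s
def load(f): return dict(np.load(''+f+'.npz'))
def pix2w(s,u,v,z=None):
    R=cv2.Rodrigues(np.array(s['rvec'],float))[0]; t=np.array(s['tvec'],float).ravel()
    d=np.array([(u-s['cx'])/s['fx'],(v-s['cy'])/s['fy'],1.])
    C=-R.T@t
    if z is None: k=float(s['range_z'][int(round(v)),int(round(u))])
    else:
        k=(z-C[2])/(R.T@d)[2]
    return C+k*(R.T@d)
def cloud(s):
    R=cv2.Rodrigues(np.array(s['rvec'],float))[0]; t=np.array(s['tvec'],float).ravel()
    v,u=np.mgrid[:480,:640]; Z=s['range_z']
    P=np.stack([(u-s['cx'])/s['fx']*Z,(v-s['cy'])/s['fy']*Z,Z],-1)
    W=(P-t)@R; W[Z==0]=np.nan
    return W
E
python3 - <<'E'
from h import *
for n in ['scene','top','wrist']:
    s=snap(n,n+'0'); R=cv2.Rodrigues(np.array(s['rvec'],float))[0]; print(n,s['fx'],-R.T@np.array(s['tvec']).ravel(), R.round(2).tolist())
st=state(); print(st)
E
```

```text
scene 448.1730697303838 [0.94705103 0.31660303 0.90688076] [[-0.57, 0.82, 0.01], [0.7, 0.5, -0.51], [-0.42, -0.29, -0.86]]
top 505.471990275466 [0.43273783 0.01871471 1.37902087] [[-0.01, -1.0, -0.01], [-0.99, 0.01, -0.11], [0.11, 0.01, -0.99]]
wrist 374.3954089170934 [ 0.27961348 -0.56398601  0.37424164] [[0.33, -0.94, -0.0], [-0.9, -0.32, 0.3], [-0.28, -0.1, -0.95]]
{'clock': 0.15, 'joints': array([-1.23539692e+00,  3.53466653e-01,  1.63392890e+00, -1.28079007e-05,
        1.15522545e+00, -2.41451444e-03]), 'qvel': array([ 0.0010138 , -0.00109928, -0.00296717,  0.00074305,  0.00097828,
        0.00144084]), 'joint_efforts': array([-8.51770474e-04, -6.05634856e+01, -3.42338312e+01, -4.33008381e-05,
        6.05982961e-03, -3.89431420e-06]), 'tool_pos': array([ 0.20701296, -0.58934876,  0.23076287]), 'eef_rot': array([[ 9.43479725e-01,  3.31430064e-01, -3.49540626e-04],
       [ 3.31430248e-01, -9.43479229e-01,  9.67187029e-04],
       [-9.22946143e-06, -1.02836969e-03, -9.99999471e-01]]), 'ft_force': array([-0.01856756,  0.45545682, -0.45671831]), 'ft_torque': array([-0.01867492,  0.00087867, -0.04980107]), 'gripper_width': 0.0852954338160861}
```

View pics/scene0.png

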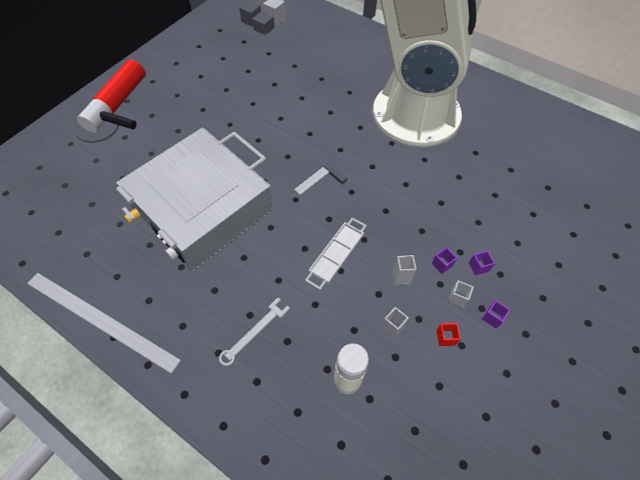

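View pics/top0.png

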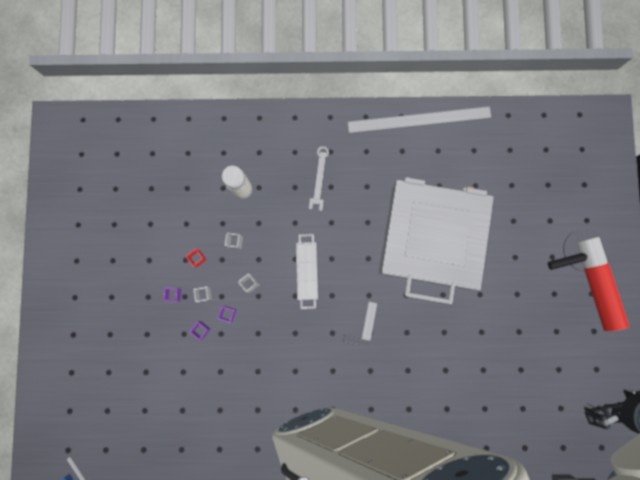

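View pics/wrist0.png

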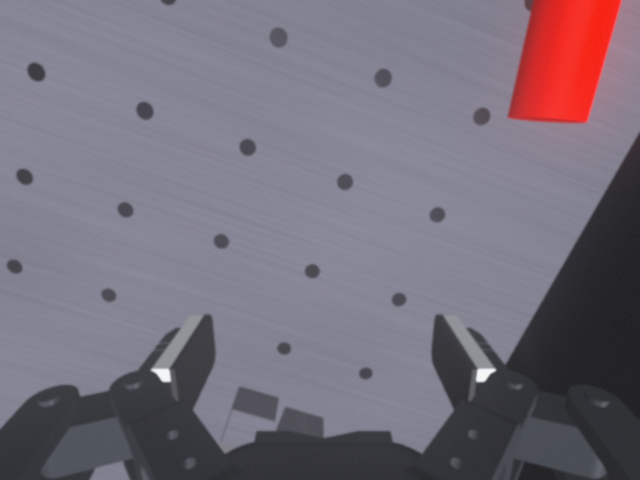

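The scene view has three grey tubes at (405,268), (397,320) and (461,293). The red one and three purple ones are look-alikes. The tray is at (337,252) and the washer at (195,195) with its handle at (243,150). I'll measure with depth next.

Run:
```python
from h import *
for f,box in [('top0',(150,210,340,340)),('scene0',(370,230,520,355))]:
    im=cv2.imread(f'pics/{f}.png'); x0,y0,x1,y1=box
    k=800//(x1-x0) if (x1-x0)>140 else 5
    k=min(k,600//(y1-y0)); print(k)
    cv2.imwrite(f'pics/{f}_crop.png',cv2.resize(im[y0:y1,x0:x1],None,fx=k,fy=k,interpolation=cv2.INTER_CUBIC))
    s=load(f);W=cloud(s)
    for (u,v) in ([(233,240),(248,282),(202,294),(196,257)] if f=='top0' else [(405,262),(397,318),(461,290)]):
        P=W[v-14:v+15,u-14:u+15].reshape(-1,3); P=P[P[:,2]>0.02]
        zt=np.nanpercentile(P[:,2],95); T=P[P[:,2]>zt-0.006]
        r=cv2.minAreaRect((T[:,:2]*1000).astype(np.float32))
        print(f,u,v,'ztop',zt.round(4),r,len(T))
    if f=='top0':
        for n,uv in dict(tray=(307,272),lid=(440,240),handle=(430,299),hin=(445,186)).items(): print(n,W[uv[1],uv[0]])
```

```text
4
top0 233 240 ztop 0.0593 ((586.3634033203125, 259.26617431640625), (34.9271354675293, 34.72962951660156), 83.17288970947266) 51
top0 248 282 ztop 0.0735 ((473.5727233886719, 216.71263122558594), (34.474456787109375, 34.624351501464844), 39.0032958984375) 51
top0 202 294 ztop 0.0433 ((444.9411926269531, 343.50604248046875), (34.66680908203125, 36.3345832824707), 10.000778198242188) 57
top0 196 257 ztop 0.043 ((543.0289306640625, 361.8359069824219), (36.084205627441406, 34.495906829833984), 35.97173309326172) 55
tray [0.5028008  0.06351218 0.00501604]
lid [ 0.576322   -0.27842949  0.09891111]
handle [ 0.42744566 -0.24730014  0.10320629]
hin [ 0.73831823 -0.32086284 -0.00171297]
4
scene0 405 262 ztop 0.0714 ((476.802978515625, 219.36956787109375), (36.97455596923828, 35.830970764160156), 40.578651428222656) 115
scene0 397 318 ztop 0.0569 ((590.1680297851562, 263.0029296875), (35.04478073120117, 34.942195892333984), 81.89965057373047) 115
scene0 461 290 ztop 0.0418 ((447.98211669921875, 346.3515319824219), (36.47523880004883, 35.43831253051758), 9.421894073486328) 118
```

Run:
```python
from h import *
for f in ['top0','scene0']:
    s=load(f);W=cloud(s)
    t=W[(W[...,0]>.2)&(W[...,0]<.9)&(abs(W[...,1])<.3)&(W[...,2]<.02)]
    im=s['frame'].astype(int)
    # table plane
    A=np.c_[t[:,:2],np.ones(len(t))]; c=np.linalg.lstsq(A,t[:,2],rcond=None)[0]; print(f,'table',c)
    m=(W[...,0]>.38)&(W[...,0]<.62)&(W[...,1]>0.02)&(W[...,1]<.12)&(im.min(-1)>150)
    T=W[m]; print('tray',cv2.minAreaRect((T[:,:2]*1000).astype(np.float32)),np.nanpercentile(T[:,2],[5,50,95]),len(T))
    m=(W[...,2]>.085)&(W[...,2]<.12)&(W[...,0]>.45)&(W[...,0]<.8)&(W[...,1]<-.1)&(W[...,1]>-.5)
    T=W[m]; print('lid',cv2.minAreaRect((T[:,:2]*1000).astype(np.float32)),np.nanpercentile(T[:,2],[5,50,95]),len(T))
    m=(W[...,2]>.085)&(W[...,2]<.12)&(W[...,0]>.38)&(W[...,0]<.8)&(W[...,1]<-.1)&(W[...,1]>-.5)
    T=W[m]; n=T[T[:,0]<.46]; print('handle pts',len(n),n.mean(0),cv2.minAreaRect((n[:,:2]*1000).astype(np.float32)))
for f,(x0,y0,x1,y1) in [('top0',(280,170,500,320)),('scene0',(300,210,400,290)),('scene0',(210,120,350,210))]:
    im=cv2.imread(f'pics/{f}.png');k=800//(x1-x0); k=min(k,600//(y1-y0),5)
    cv2.imwrite(f'pics/c_{f}_{x0}.png',cv2.resize(im[y0:y1,x0:x1],None,fx=k,fy=k,interpolation=cv2.INTER_CUBIC))
```

```text
top0 table [-0.00022239 -0.00111828  0.00117549]
tray ((506.6823425292969, 64.75631713867188), (202.33905029296875, 55.5849494934082), 1.2627614736557007) [-0.00088362  0.00461046  0.01426783] 1283
lid ((580.9163208007812, -271.7171325683594), (251.38339233398438, 286.7005615234375), 79.7658920288086) [0.09608583 0.10075075 0.10551334] 9589
handle pts 339 [ 0.43895509 -0.27082262  0.10162016] ((438.195556640625, -280.7029113769531), (42.46931838989258, 191.11224365234375), 0.22127339243888855)
scene0 table [ 0.0002479  -0.00061442  0.00102545]
tray ((505.7024230957031, 67.7847900390625), (207.9357147216797, 53.75537872314453), 1.924562692642212) [0.00129778 0.00464235 0.01316721] 1447
lid ((583.399658203125, -268.05364990234375), (254.77565002441406, 288.55523681640625), 79.93022155761719) [0.09687389 0.10040191 0.10372147] 10333
handle pts 260 [ 0.44104772 -0.2544551   0.10115303] ((440.8692626953125, -277.206787109375), (37.76761245727539, 191.30140686035156), 0.0619991272687912)
```

View pics/top0_crop.png

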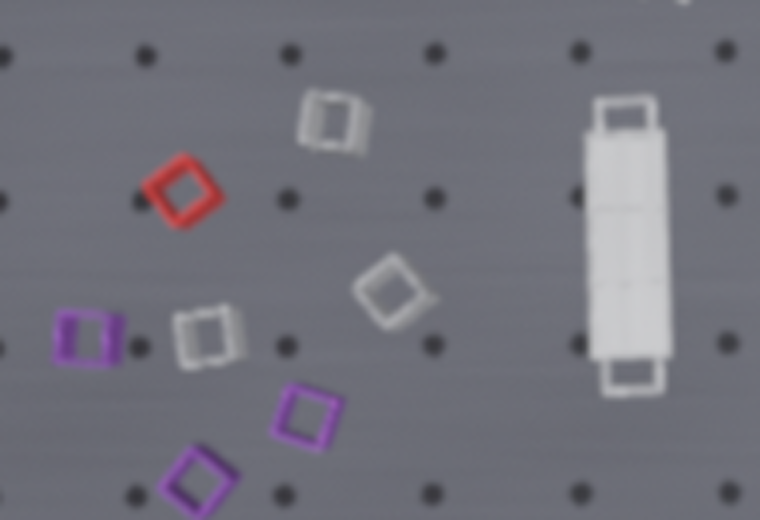

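```bash
ls pics
```

```text
c_scene0_210.png
c_scene0_300.png
c_top0_280.png
scene0.png
scene0_crop.png
top0.png
top0_crop.png
wrist0.png
```

Run:
```python
import cell; print([a for a in dir(cell) if not a.startswith('__')])
print(getattr(cell,'hold_point_z',None))
from h import *
s=load('top0');W=cloud(s)
for (u,v) in [(172,294),(228,314),(200,330),(233,182)]:
    P=W[v-12:v+13,u-12:u+13].reshape(-1,3); P=P[P[:,2]>0.02]; zt=np.nanpercentile(P[:,2],95);T=P[P[:,2]>zt-0.006]; print(zt,cv2.minAreaRect((T[:,:2]*1000).astype(np.float32)))
```

```text
['Unreachable', 'finish_job', 'hold_point_z', 'snapshot', 'state']
0.0187
0.04434318950646076 ((445.16900634765625, 423.9928283691406), (35.63114547729492, 34.94019317626953), 86.16979217529297)
0.043470794413647464 ((392.27032470703125, 276.8773498535156), (35.06351089477539, 34.39193344116211), 70.76334381103516)
0.04347156172305581 ((349.7431640625, 348.7237548828125), (35.163002014160156, 35.94219970703125), 52.17930221557617)
0.1636972533306804 ((729.60546875, 241.77220153808594), (38.69365310668945, 49.36613845825195), 2.213789463043213)
```

Emit:
arm_command(increments=[10,50,3,0,0,-2,12,55,3,0,0,-2,15,55,3,0,0,-2,15,55,3,0,0,-2,15,55,3,0,0,-2,15,55,3,0,0,-2,15,55,3,0,0,-1,15,55,3,0,0,-1,15,55,3,0,0,-1,15,55,3,0,0,-1,15,55,5,0,0,-1,15,55,5,0,0,0,15,55,5,0,0,0,15,50,5,0,0,0,10,30,0,0,0,0], grip=0.5, force=40)

```text
clock: 2.02
tool_pos: [0.4195, 0.2028, 0.2815]
eef_rot: [[0.999, 0.043, 0.001], [0.043, -0.999, 0.001], [0.001, -0.0, -1.0]]
ft_force: [0.3, -0.5, 0.2]
gripper_width: 0.0645
```

Run:
```python
from h import *
s=snap('wrist','w1'); R=cv2.Rodrigues(np.array(s['rvec'],float))[0]; print(-R.T@np.array(s['tvec']).ravel(),state()['tool_pos'],state()['joints'].round(2))
```

```text
[0.49623063 0.20617968 0.42516604] [0.42065451 0.20500878 0.28139936] [0.45 0.05 1.9  0.   1.19 1.98]
```

View pics/w1.png

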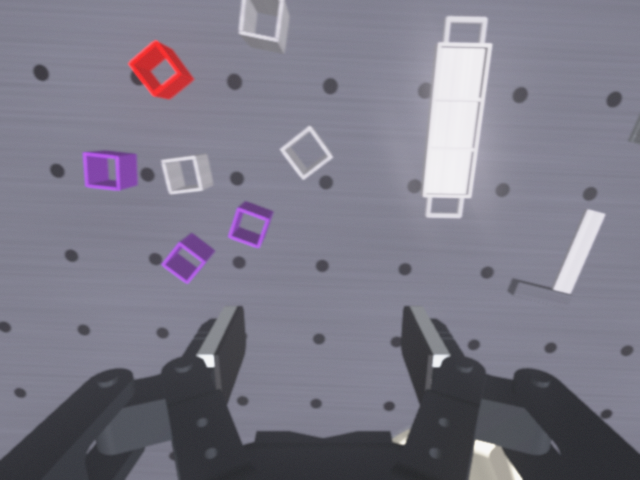

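The picture shows the long blank's top at about (306,152), the short at (183,174) and the middle at (263,20). The tray's corners are near (424,194), (471,197), (491,45) and (438,43).

Run:
```python
from h import *
s=load('w1');W=cloud(s)
for n,u,v in [('long',306,152),('short',185,174),('mid',263,22)]:
    P=W[max(0,v-30):v+31,u-30:u+31].reshape(-1,3); P=P[P[:,2]>0.02]
    zt=np.nanpercentile(P[:,2],95); T=P[P[:,2]>zt-0.005]; print(n,zt.round(4),cv2.minAreaRect((T[:,:2]*1000).astype(np.float32)),len(T))
print('tray corners', [ (pix2w(s,u,v,0.012)*1000).round(1) for u,v in [(424,194),(471,197),(491,45),(438,43)]])
print('divider px', [ (pix2w(s,u,v,0.012)*1000).round(1) for u,v in [(429,148),(477,151),(433,99),(484,101)]])
m=(W[...,0]>.38)&(W[...,0]<.65)&(W[...,1]>0.02)&(W[...,1]<.12)&(W[...,2]>.002)&(s['frame'].min(-1)>150)
T=W[m]; print(cv2.minAreaRect((T[:,:2]*1000).astype(np.float32)),len(T),np.percentile(T[:,2],[5,50,95,99]))
t=W[(W[...,2]<.015)&(W[...,1]>.15)]; print('table z',np.median(t[:,2]))
im=cv2.imread('pics/w1.png')
cv2.imwrite('pics/w1_tray.png',cv2.resize(im[0:230,400:520],None,fx=2.6*1,fy=2.6,interpolation=cv2.INTER_CUBIC))
cv2.imwrite('pics/w1_b.png',cv2.resize(im[0:230,140:340],None,fx=2.6*1,fy=2.6,interpolation=cv2.INTER_CUBIC))
```

```text
long 0.072 ((475.1834716796875, 220.77809143066406), (35.05808639526367, 35.038150787353516), 39.11671447753906) 496
short 0.042 ((446.32159423828125, 347.339599609375), (35.008270263671875, 36.13164520263672), 9.184677124023438) 488
mid 0.0569 ((587.3779907226562, 264.1341247558594), (35.50421905517578, 33.88574981689453), 82.42041015625) 509
tray corners [array([433.9,  91.9,  12. ]), array([432.8,  39.4,  12. ]), array([583.9,  43.9,  12. ]), array([583.4,  96.5,  12. ])]
divider px [array([483.1,  92.6,  12. ]), array([482.3,  40.9,  12. ]), array([531.9,  94.7,  12. ]), array([532.2,  42. ,  12. ])]
((509.205078125, 62.63924789428711), (205.08432006835938, 75.05986785888672), 5.184542179107666) 9333 [0.00270958 0.0046807  0.01334441 0.01426363]
table z 0.0011753525880625532
```

View pics/w1_tray.png

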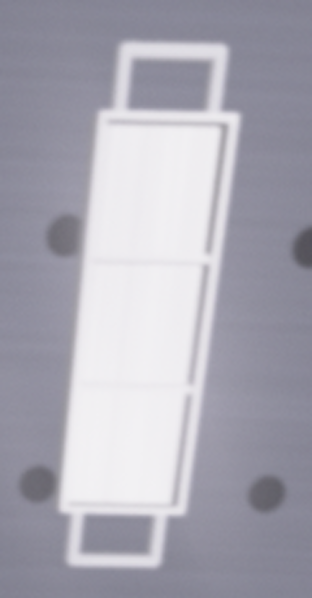

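View pics/w1_b.png

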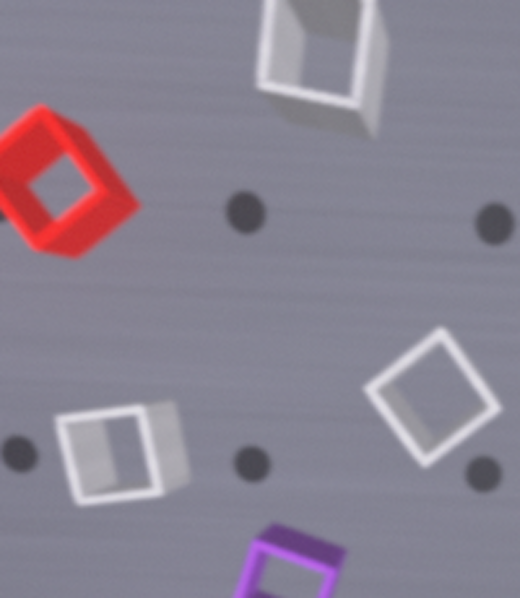

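Emit:
arm_command(increments=[15,4,-40,0,0,9,15,4,-40,0,0,9,15,4,-40,0,0,9,9.5,4,-40,0,0,9.6,0,0,-21,0,0,0,0,0,0,0,0,0,0,0,0,0,0,0])

```text
clock: 2.95
tool_pos: [0.474, 0.2164, 0.1011]
eef_rot: [[0.778, 0.628, 0.001], [0.628, -0.778, 0.0], [0.001, 0.0, -1.0]]
ft_force: [0.6, -0.0, -0.3]
gripper_width: 0.0643
```

Run:
```python
from h import *
s=state(); print(s['tool_pos'],np.degrees(np.arctan2(s['eef_rot'][1,0],s['eef_rot'][0,0])),s['qvel'].round(3),s['clock'])
```

```text
[0.47398721 0.21637164 0.1010632 ] 38.93378459738995 [ 0.001 -0.014 -0.006  0.    -0.001 -0.001] 2.95
```

Emit:
arm_command(increments=[1.2,4.4,-10,0,0,0,0,0,-22,0,0,0,0,0,-22,0,0,0,0,0,-17,0,0,0,0,0,0,0,0,0])

```text
clock: 3.58
tool_pos: [0.4742, 0.2206, 0.0284]
eef_rot: [[0.778, 0.629, -0.002], [0.629, -0.778, -0.001], [-0.002, -0.0, -1.0]]
ft_force: [0.5, 0.6, -0.3]
gripper_width: 0.0638
```

Emit:
arm_command(increments=[0,0,0,0,0,0,0,0,0,0,0,0,0,0,0,0,0,0,0,0,0,0,0,0,0,0,0,0,0,0], grip=-1)

```text
clock: 4.2
tool_pos: [0.4754, 0.2211, 0.0301]
eef_rot: [[0.778, 0.629, 0.001], [0.629, -0.778, 0.001], [0.001, 0.0, -1.0]]
ft_force: [-1.2, 0.3, 6.9]
gripper_width: 0.0345
```

Emit:
arm_command(increments=[0,0,25,0,0,0,0,0,40,0,0,0,14,-26,0,0,0,-7,17,-31,0,0,0,-8,17,-31,0,0,0,-8,17,-31,0,0,0,-8,12,-22,0,0,0,-6.2,6,-10.5,-20,0,0,0,0,0,-20,0,0,0,0,0,0,0,0,0,0,0,0,0,0,0])

```text
clock: 5.58
tool_pos: [0.5575, 0.0696, 0.054]
eef_rot: [[0.999, 0.032, -0.001], [0.032, -0.999, -0.0], [-0.001, -0.0, -1.0]]
ft_force: [-0.1, 0.1, -1.9]
gripper_width: 0.0345
```

Run:
```python
from h import *
s=state(); print(s['tool_pos'],np.degrees(np.arctan2(s['eef_rot'][1,0],s['eef_rot'][0,0])),s['ft_force'],s['gripper_width'],s['clock'])
a=snap('scene','s2');b=snap('wrist','w2')
im=cv2.imread('pics/s2.png')
x0,y0,x1,y1=270,170,430,290
i1=cv2.resize(im[y0:y1,x0:x1],None,fx=5,fy=5,interpolation=cv2.INTER_CUBIC)
cv2.imwrite('pics/s2c.png',i1)
```

```text
[0.55745516 0.0696098  0.05400955] 1.8496993674079543 [-0.13867091  0.12687649 -1.94637434] 0.03452090473301913 5.575
```

View pics/s2c.png

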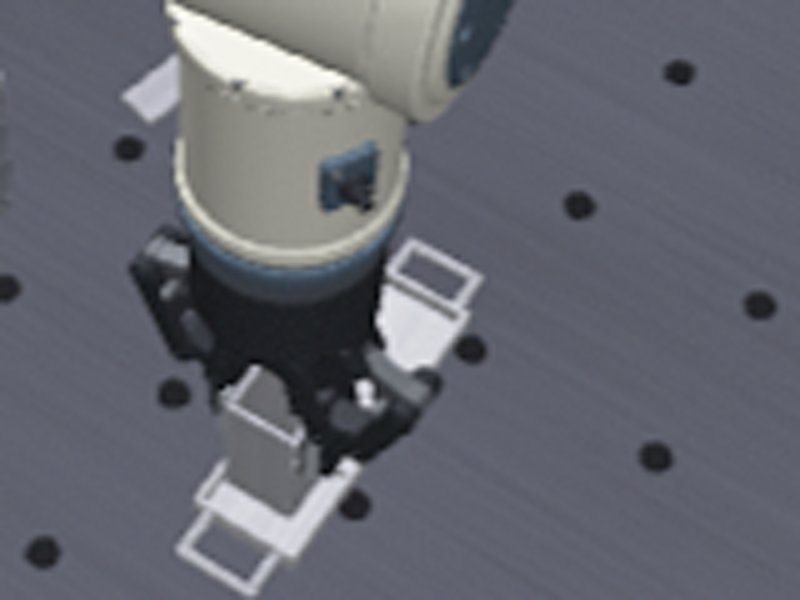

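View pics/w2.png

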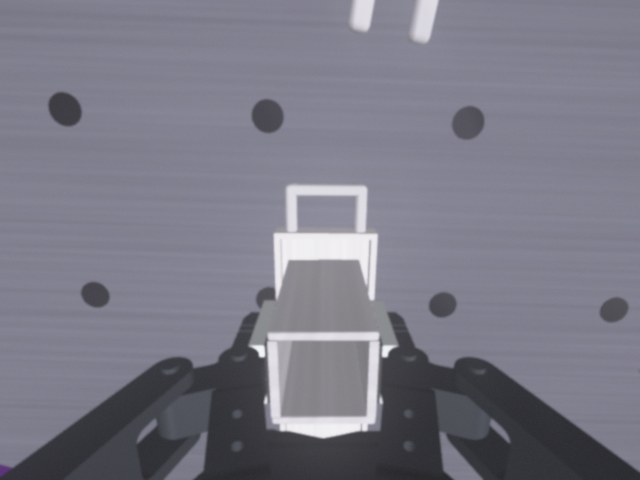

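The blank is held square over the far pocket, with its lower front edge at row 260 and the tray's far wall at row 235. I'll check the numbers.

Run:
```python
from h import *
s=load('w2')
for u,v,z in [(289,261,.024),(360,261,.024),(275,235,.012),(377,235,.012),(325,335,.094),(325,420,.094)]: print(u,v,(pix2w(s,u,v,z)*1000).round(1))
```

```text
289 261 [572.7  87.1  24. ]
360 261 [573.8  52.1  24. ]
275 235 [582.4  95.4  12. ]
377 235 [584.   42.8  12. ]
325 335 [573.3  69.7  94. ]
325 420 [540.6  68.6  94. ]
```

Emit:
arm_command(increments=[1,0,-8,0,0,0,0,0,-8,0,0,0,0,0,-4.5,0,0,0,0,0,0,0,0,0])

```text
clock: 6.18
tool_pos: [0.5587, 0.0692, 0.0334]
eef_rot: [[1.0, 0.031, -0.0], [0.031, -1.0, -0.0], [-0.0, 0.0, -1.0]]
ft_force: [-0.1, -0.3, -2.5]
gripper_width: 0.0346
```

Emit:
arm_command(increments=[0,0,0,0,0,0,0,0,0,0,0,0,0,0,0,0,0,0], grip=0.4)

```text
clock: 6.55
tool_pos: [0.559, 0.0692, 0.0339]
eef_rot: [[1.0, 0.031, 0.0], [0.031, -1.0, 0.0], [0.0, -0.0, -1.0]]
ft_force: [-0.4, -0.3, -0.3]
gripper_width: 0.0596
```

Emit:
arm_command(increments=[0,0,20,0,0,0,0,0,35,0,0,0,0,0,35,0,0,0,5,35,0,0,0,-2,8,45,0,0,0,-3,8,45,0,0,0,-3,6,45,0,0,0,-1.4,2,25,-30,0,0,0,0,0,-15,0,0,0,0,0,0,0,0,0,0,0,0,0,0,0], grip=0.5)

```text
clock: 7.92
tool_pos: [0.5882, 0.2633, 0.0795]
eef_rot: [[0.991, -0.134, 0.0], [-0.134, -0.991, 0.0], [0.0, -0.0, -1.0]]
ft_force: [0.2, 1.0, -0.2]
gripper_width: 0.0641
```

Run:
```python
from h import *
s=state(); print(s['tool_pos'],np.degrees(np.arctan2(s['eef_rot'][1,0],s['eef_rot'][0,0])),s['gripper_width'],s['clock'])
b=snap('wrist','w3'); a=snap('scene','s3')
```

```text
[0.58822229 0.26333855 0.0794562 ] -7.701270930571902 0.06409312212226873 7.925
```

View pics/w3.png

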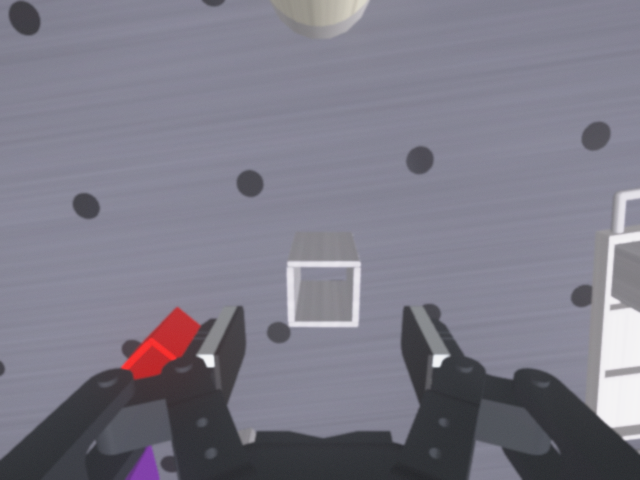

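View pics/s3.png

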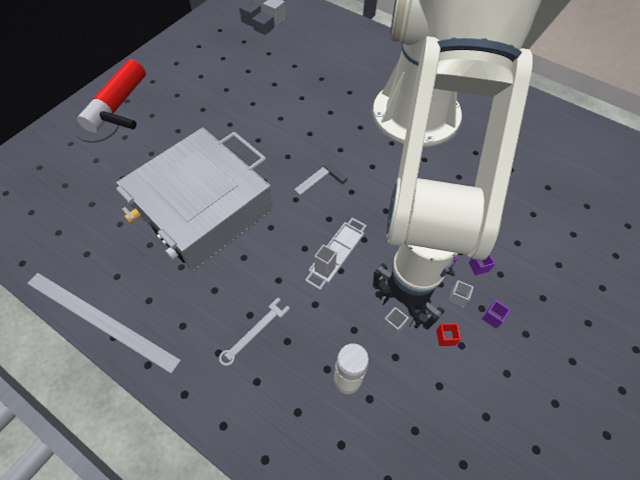

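The middle blank (288–360, 262–326) lies square between the jaws and the red look-alike is clear. The scene view shows the long blank standing in the far pocket at (325,260).

Emit:
arm_command(increments=[0,1,-15,0,0,0,0,0,-22,0,0,0,0,0,-17,0,0,0,0,0,0,0,0,0])

```text
clock: 8.52
tool_pos: [0.5866, 0.2646, 0.0229]
eef_rot: [[0.991, -0.133, -0.003], [-0.133, -0.991, -0.001], [-0.003, 0.002, -1.0]]
ft_force: [-0.7, 0.7, 0.0]
gripper_width: 0.0641
```

Emit:
arm_command(increments=[0,0,0,0,0,0,0,0,0,0,0,0,0,0,0,0,0,0,0,0,0,0,0,0,0,0,0,0,0,0], grip=-1)

```text
clock: 9.15
tool_pos: [0.5884, 0.2655, 0.0256]
eef_rot: [[0.991, -0.133, 0.001], [-0.133, -0.991, 0.001], [0.001, -0.001, -1.0]]
ft_force: [-0.4, -0.1, 5.8]
gripper_width: 0.0344
```

Emit:
arm_command(increments=[0,0,25,0,0,0,0,0,40,0,0,0,-15,-20,20,0,0,2,-20,-40,0,0,0,2,-20,-45,0,0,0,2,-15,-45,0,0,0,2,-9.5,-32,0,0,0,1.5,0,-15.5,-20,0,0,0,0,0,-30,0,0,0,0,0,-14,0,0,0,0,0,0,0,0,0,0,0,0,0,0,0])

```text
clock: 10.65
tool_pos: [0.5088, 0.068, 0.0464]
eef_rot: [[0.999, 0.033, 0.001], [0.033, -0.999, 0.0], [0.001, -0.0, -1.0]]
ft_force: [-0.2, 0.3, -1.2]
gripper_width: 0.0345
```

Run:
```python
from h import *
s=state(); print(s['tool_pos'],np.degrees(np.arctan2(s['eef_rot'][1,0],s['eef_rot'][0,0])),s['gripper_width'],s['ft_force'],s['clock'])
b=snap('wrist','w4')
```

```text
[0.50882565 0.06803721 0.04639804] 1.8797960245806007 0.03452036764020663 [-0.15990741  0.29118153 -1.24075718] 10.65
```

View pics/w4.png

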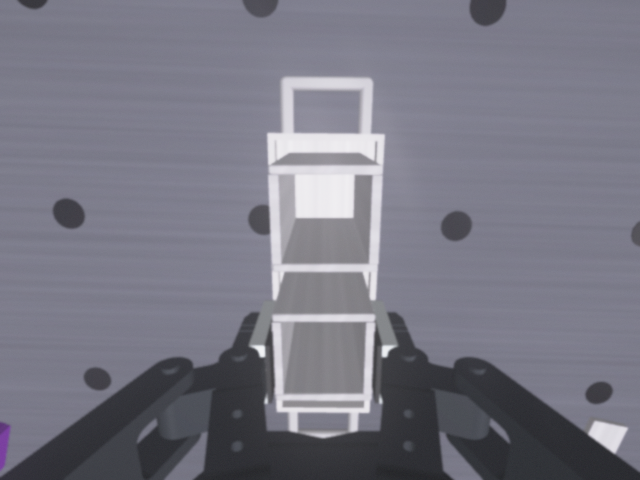

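The middle blank (273–375, 270–400) is centred on the tray behind the standing long one (270–382, 165–270), with a gap between them. I'll lower it.

Emit:
arm_command(increments=[0,-0.5,-7,0,0,0,0,0,-7,0,0,0,0,0,-3.5,0,0,0,0,0,0,0,0,0])

```text
clock: 11.2
tool_pos: [0.5081, 0.0672, 0.0286]
eef_rot: [[0.999, 0.032, -0.001], [0.032, -0.999, -0.0], [-0.001, 0.0, -1.0]]
ft_force: [-2.6, -0.8, 9.1]
gripper_width: 0.0344
```

Emit:
arm_command(increments=[0,0,0,0,0,0,0,0,0,0,0,0,0,0,0,0,0,0], grip=0.4)

```text
clock: 11.58
tool_pos: [0.5083, 0.0672, 0.0282]
eef_rot: [[0.999, 0.032, -0.0], [0.032, -0.999, 0.0], [-0.0, -0.0, -1.0]]
ft_force: [-0.7, -0.4, -0.1]
gripper_width: 0.0597
```

Emit:
arm_command(increments=[0,0,20,0,0,0,0,0,35,0,0,0,-4,20,30,0,0,1,-11,45,0,0,0,1.3,-13,55,0,0,0,2,-13,55,0,0,0,2,-11,52,0,0,0,1,-8,38,-10,0,0,0,-2,15,-30,0,0,0,0,0,-5,0,0,0,0,0,0,0,0,0,0,0,0,0,0,0], grip=0.35)

```text
clock: 13.08
tool_pos: [0.447, 0.3467, 0.0691]
eef_rot: [[0.987, 0.158, 0.001], [0.158, -0.987, 0.0], [0.001, -0.0, -1.0]]
ft_force: [-0.4, 0.6, 0.2]
gripper_width: 0.0579
```

Run:
```python
from h import *
s=state(); print(s['tool_pos'],np.degrees(np.arctan2(s['eef_rot'][1,0],s['eef_rot'][0,0])),s['gripper_width'],s['clock'])
b=snap('wrist','w5')
```

```text
[0.44698704 0.34670488 0.06912366] 9.097703244456262 0.0579450905604711 13.075
```

View pics/w5.png

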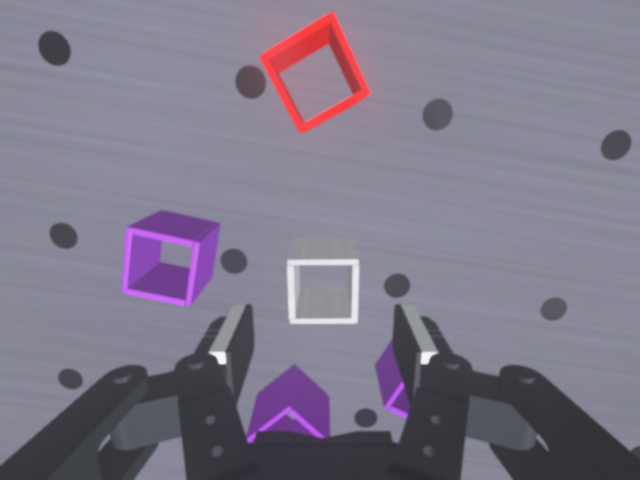

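The short blank (288–358, 260–323) is centred between the jaws, and the purple ones are clear of the fingers.

Emit:
arm_command(increments=[0,0.5,-14,0,0,0,0,0,-20,0,0,0,0,0,-15,0,0,0,0,0,-5,0,0,0,0,0,0,0,0,0])

```text
clock: 13.75
tool_pos: [0.4462, 0.3476, 0.0139]
eef_rot: [[0.987, 0.159, -0.001], [0.159, -0.987, -0.0], [-0.001, 0.0, -1.0]]
ft_force: [-0.0, 0.2, 0.2]
gripper_width: 0.0575
```

Emit:
arm_command(increments=[0,0,0,0,0,0,0,0,0,0,0,0,0,0,0,0,0,0,0,0,0,0,0,0,0,0,0,0,0,0], grip=-1)

```text
clock: 14.38
tool_pos: [0.4468, 0.3481, 0.015]
eef_rot: [[0.987, 0.159, 0.001], [0.159, -0.987, 0.001], [0.001, -0.001, -1.0]]
ft_force: [-0.3, -0.8, 5.2]
gripper_width: 0.034
```

Emit:
arm_command(increments=[0,0,25,0,0,0,0,0,40,0,0,0,0,-25,10,0,0,-1,0,-45,0,0,0,-2,3,-55,0,0,0,-2,3,-55,0,0,0,-2,3,-50,0,0,0,-0.4,2.9,-37,0,0,0,0,0,-14.9,-25,0,0,0,0,0,-25,0,0,0,0,0,-5,0,0,0,0,0,0,0,0,0,0,0,0,0,0,0])

```text
clock: 16.0
tool_pos: [0.4586, 0.066, 0.0349]
eef_rot: [[1.0, 0.031, 0.001], [0.031, -1.0, 0.0], [0.001, -0.0, -1.0]]
ft_force: [0.0, 0.1, -1.4]
gripper_width: 0.0341
```

Run:
```python
from h import *
s=state(); print(s['tool_pos'],np.degrees(np.arctan2(s['eef_rot'][1,0],s['eef_rot'][0,0])),s['gripper_width'],s['ft_force'],s['clock'])
b=snap('wrist','w6')
```

```text
[0.45858658 0.06596523 0.0349122 ] 1.773440136474339 0.0341009570442965 [ 0.00158645  0.1384253  -1.39009447] 16.0
```

View pics/w6.png

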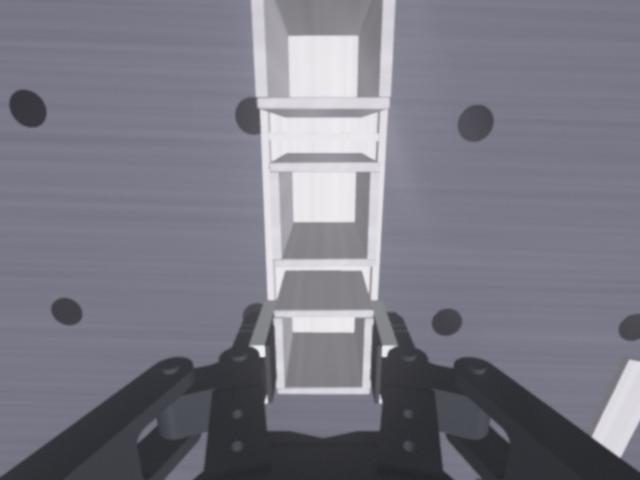

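The short blank (275–373, 312–393) is lined up behind the middle one (270–380, 165–268), both centred in the tray. I'll lower it and release.

Emit:
arm_command(increments=[0,0,-7,0,0,0,0,0,-7,0,0,0,0,0,-2.5,0,0,0,0,0,0,0,0,0])

```text
clock: 16.55
tool_pos: [0.4578, 0.0658, 0.0179]
eef_rot: [[1.0, 0.031, -0.001], [0.031, -1.0, -0.0], [-0.001, 0.0, -1.0]]
ft_force: [-2.7, -0.2, 7.9]
gripper_width: 0.034
```

Emit:
arm_command(increments=[0,0,0,0,0,0,0,0,0,0,0,0,0,0,0,0,0,0], grip=0.4)

```text
clock: 16.92
tool_pos: [0.4582, 0.0658, 0.0177]
eef_rot: [[1.0, 0.031, -0.0], [0.031, -1.0, 0.0], [-0.0, -0.0, -1.0]]
ft_force: [0.1, -0.6, 0.1]
gripper_width: 0.0601
```

Emit:
arm_command(increments=[0,0,15,0,0,0,0,0,30,0,0,0,-5,0,40,0,0,0,-10,-20,50,0,0,10,-15,-40,30,0,0,10,-15,-45,0,0,0,10,-10,-45,0,0,0,10,-3,-45,0,0,0,10,0,-45,0,0,0,10,0,-40,0,0,0,10,0,-20,0,0,0,0,0,0,0,0,0,0,0,0,0,0,0,0])

```text
clock: 18.55
tool_pos: [0.401, -0.2296, 0.1831]
eef_rot: [[0.328, 0.945, -0.0], [0.945, -0.328, 0.0], [0.0, -0.0, -1.0]]
ft_force: [0.4, 0.3, -0.1]
gripper_width: 0.0595
```

Run:
```python
from h import *
s=state(); print(s['tool_pos'],np.degrees(np.arctan2(s['eef_rot'][1,0],s['eef_rot'][0,0])),s['gripper_width'],s['ft_force'],s['clock'],s['joints'].round(2))
b=snap('wrist','w7'); snap('scene','s7')
```

```text
[ 0.40103664 -0.22964821  0.18312953] 70.857683772957 0.05951848380592173 [ 0.37117807  0.27366635 -0.11690936] 18.55 [-0.52  0.16  2.02  0.    0.97 -0.19]
```

View pics/w7.png

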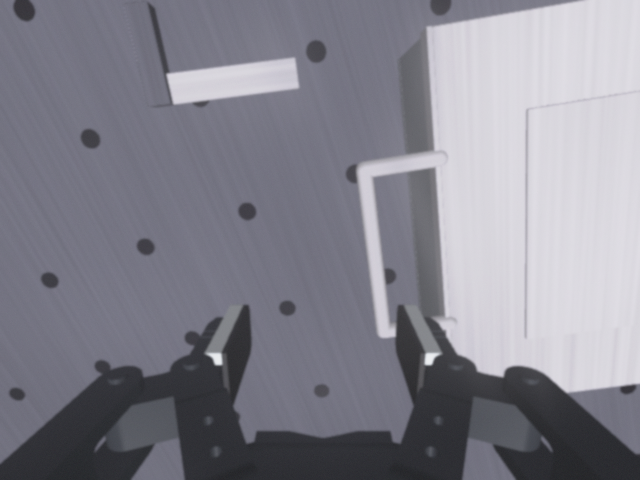

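View pics/s7.png

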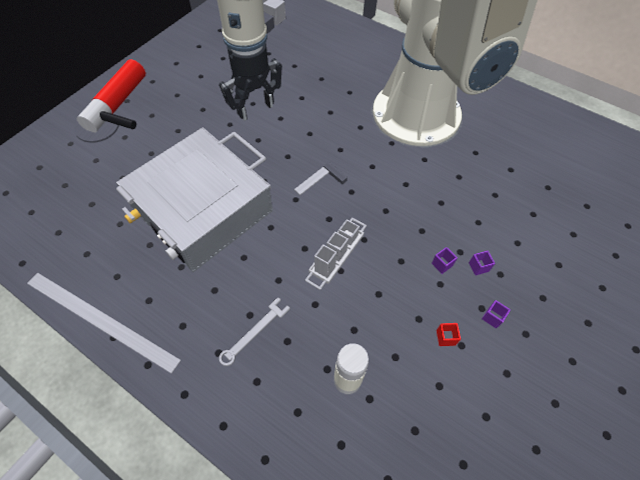

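All three blanks now stand in the tray in order. The handle bar runs from (365,165) to (383,333) in the wrist view.

Run:
```python
from h import *
s=load('w7');W=cloud(s)
a=pix2w(s,365.5,166,.097);b=pix2w(s,383.5,333,.097); print(a,b,(a+b)/2,np.linalg.norm(a-b),'bar yaw',np.degrees(np.arctan2(*(a-b)[1::-1])))
for v in (200,250,300):
    u=int(366+ (v-166)*18/167); print(W[v,u-1:u+5].round(4).tolist())
e=[pix2w(s,u,v,.097) for u,v in [(432,60),(447,320)]]; print('lid edge',e, np.degrees(np.arctan2(*(e[0]-e[1])[1::-1])))
t=load('s7');W=cloud(t)
m=(W[...,0]>.43)&(W[...,0]<.6)&(W[...,1]>.03)&(W[...,1]<.11)
P=W[m]
for i,x in enumerate((.4585,.5085,.5585)):
    Q=P[(abs(P[:,0]-x)<.024)]; zt=np.percentile(Q[:,2],97); T=Q[Q[:,2]>zt-.006]; print(i,zt,cv2.minAreaRect((T[:,:2]*1000).astype(np.float32)))
# handle from scene & top
for f in ['s7','top0']:
    t=load(f);W=cloud(t)
    m=(W[...,2]>.09)&(W[...,2]<.11)&(W[...,0]>.38)&(W[...,0]<.5)&(W[...,1]<-.15)&(W[...,1]>-.45)
    T=W[m]; T=T[T[:,0]<T[:,0].min()+.035]; d=(T[:,0])-np.tan(np.radians(-10))*0; print(f,len(T),T[:,:].min(0),T.max(0))
    im=cv2.imread(f'pics/{f}.png'); x0,y0,x1,y1=(200,115,290,185) if f=='s7' else (380,260,480,320)
    cv2.imwrite(f'pics/{f}_h.png',cv2.resize(im[y0:y1,x0:x1],None,fx=8,fy=8,interpolation=cv2.INTER_CUBIC))
```

```text
[ 0.44410564 -0.18524515  0.097     ] [ 0.42231071 -0.29780002  0.097     ] [ 0.43320818 -0.24152258  0.097     ] 0.11464561760786206 bar yaw 79.04097195919204
[[0.4391, -0.2043, 0.1028], [0.4398, -0.2046, 0.102], [0.4402, -0.2045, 0.1037], [0.4408, -0.2047, 0.1037], [0.4415, -0.2054, 0.101], [0.4421, -0.2055, 0.1016]]
[[0.4334, -0.2357, 0.103], [0.434, -0.2367, 0.1009], [0.4346, -0.2361, 0.1032], [0.4352, -0.2366, 0.1023], [0.4358, -0.2369, 0.1019], [0.4365, -0.2376, 0.1006]]
[[0.4265, -0.2696, 0.1032], [0.4271, -0.2706, 0.1018], [0.4278, -0.2701, 0.1032], [0.4284, -0.271, 0.1018], [0.429, -0.2712, 0.1018], [0.4296, -0.2706, 0.1035]]
lid edge [array([ 0.49615899, -0.14207952,  0.097     ]), array([ 0.46621233, -0.30240796,  0.097     ])] 79.4200243862323
0 0.04438568538564795 ((458.8509826660156, 65.4813232421875), (36.953914642333984, 36.117576599121094), 1.8841779232025146)
1 0.05964010434585737 ((510.18316650390625, 66.90997314453125), (35.803253173828125, 36.55537414550781), 2.386728048324585)
2 0.0745226900083395 ((559.6492919921875, 69.16293334960938), (36.40556335449219, 35.30192565917969), 0.1849225014448166)
s7 230 [ 0.42143511 -0.37170913  0.09336355] [ 0.45633701 -0.18270718  0.10723985]
top0 255 [ 0.4170348  -0.37369028  0.09457761] [ 0.45199328 -0.18513744  0.10980515]
```

View pics/s7_h.png

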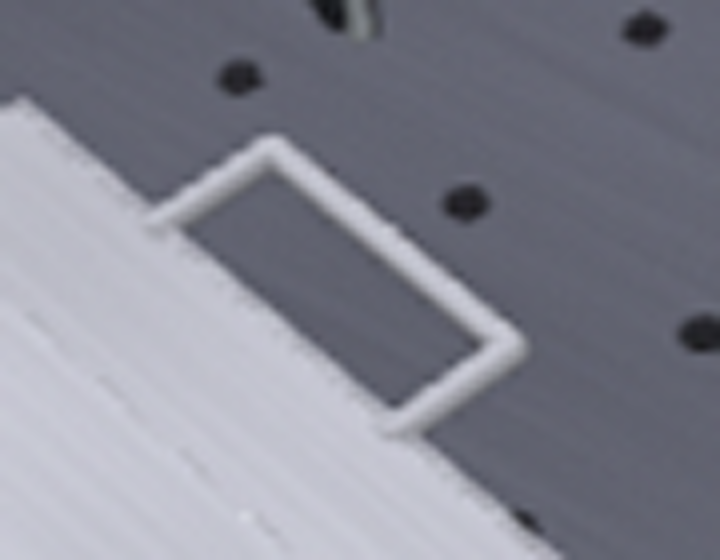

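View pics/top0_h.png

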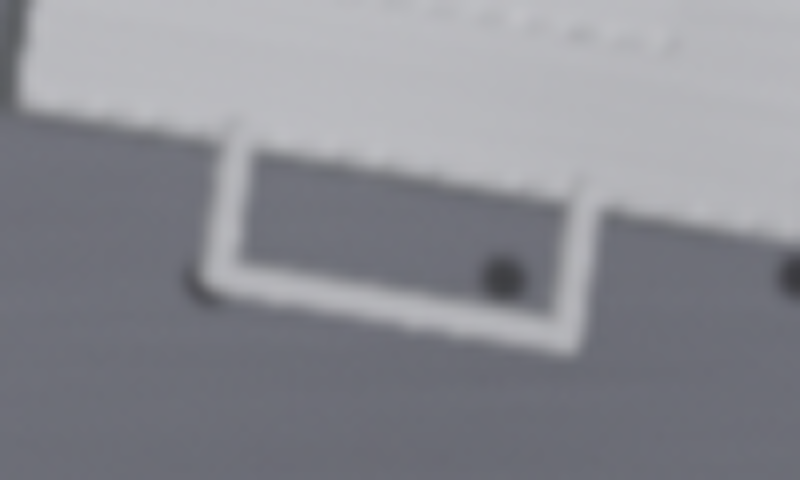

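Emit:
arm_command(increments=[16,-6,-15,0,0,8.6,16.2,-6,-20,0,0,0,0,0,-8,0,0,0,0,0,0,0,0,0,0,0,0,0,0,0], grip=-0.2)

```text
clock: 19.27
tool_pos: [0.4332, -0.242, 0.1403]
eef_rot: [[0.182, 0.983, 0.0], [0.983, -0.182, -0.0], [-0.0, 0.0, -1.0]]
ft_force: [0.3, -0.6, 0.3]
gripper_width: 0.0342
```

Run:
```python
from h import *
s=state(); print(s['tool_pos'],np.degrees(np.arctan2(s['eef_rot'][1,0],s['eef_rot'][0,0])),s['gripper_width'],s['ft_force'],s['clock'])
b=snap('wrist','w8')
```

```text
[ 0.43321015 -0.2420216   0.14032868] 79.48511905742677 0.034220095770670755 [ 0.26075966 -0.58824592  0.34684861] 19.275
```

View pics/w8.png

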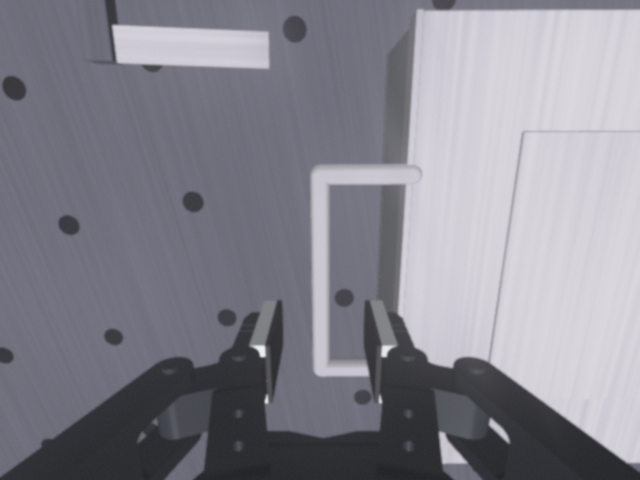

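Run:
```python
from h import *
s=load('w8')
a=pix2w(s,320,174,.097);b=pix2w(s,320.5,367,.097);print(a,b,(a+b)/2,np.linalg.norm(a-b))
R=cv2.Rodrigues(s['rvec'])[0]
for z in (.14,.159,.078+.043): 
  p=cv2.projectPoints(np.array([[.4332,-.242,z]]),s['rvec'],s['tvec'],np.array([[s['fx'],0,s['cx']],[0,s['fy'],s['cy']],[0,0,1]]),None)[0]; print(z,p.ravel())
```

```text
[ 0.44253344 -0.18686208  0.097     ] [ 0.42236061 -0.29579082  0.097     ] [ 0.43244703 -0.24132645  0.097     ] 0.11078093153204759
0.14 [321.64263962 317.57057633]
0.159 [321.49512458 341.49933803]
0.121 [321.76015777 298.5076795 ]
```

Emit:
arm_command(increments=[-0.5,0.5,-15,0,0,0,0,0,-20,0,0,0,0,0,-17,0,0,0,0,0,-10,0,0,0,0,0,0,0,0,0])

```text
clock: 19.95
tool_pos: [0.4324, -0.2415, 0.077]
eef_rot: [[0.183, 0.983, -0.001], [0.983, -0.183, 0.001], [0.001, -0.002, -1.0]]
ft_force: [0.7, -0.6, -0.0]
gripper_width: 0.0341
```

Run:
```python
from h import *
s=state(); print(s['tool_pos'],s['gripper_width'],s['ft_force'],s['clock'])
b=snap('wrist','w9')
```

```text
[ 0.43239684 -0.24150917  0.07700997] 0.034141156087736435 [ 0.70820388 -0.55886815 -0.011509  ] 19.95
```

View pics/w9.png

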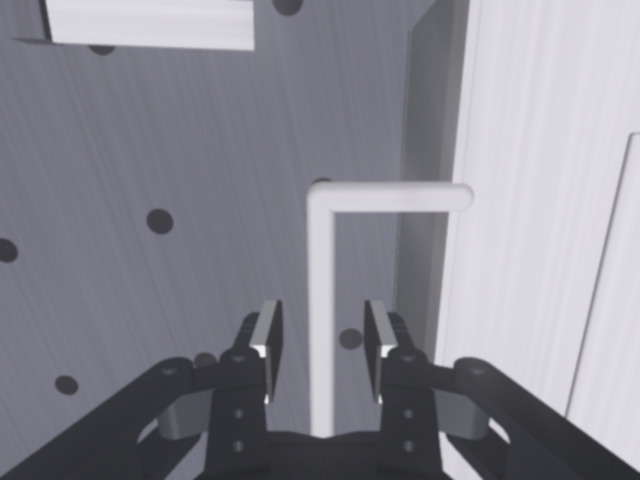

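The bar (u≈320) runs midway between the fingers (280 and 367), and nothing touches. I'll close on it.

Emit:
arm_command(increments=[0,0,0,0,0,0,0,0,0,0,0,0,0,0,0,0,0,0,0,0,0,0,0,0,0,0,0,0,0,0], grip=-1, force=50)

```text
clock: 20.62
tool_pos: [0.4319, -0.2417, 0.0783]
eef_rot: [[0.182, 0.983, -0.002], [0.983, -0.182, 0.0], [-0.0, -0.002, -1.0]]
ft_force: [-6.0, -0.9, 5.9]
gripper_width: 0.008
```

Run:
```python
from h import *
s=state(); print(s['tool_pos'],s['eef_rot'],s['gripper_width'],s['ft_force'],s['ft_torque'],s['clock'],s['joints'])
```

```text
[ 0.4318639  -0.24169287  0.07832278] [[ 1.82132983e-01  9.83272179e-01 -1.84351897e-03]
 [ 9.83273897e-01 -1.82132929e-01  1.98090769e-04]
 [-1.40988368e-04 -1.84876294e-03 -9.99998281e-01]] 0.007976755008754853 [-6.00364696 -0.89161806  5.9065424 ] [-0.08383258  1.00254793  0.09257167] 20.625 [-5.12746480e-01  3.66797004e-01  2.03073065e+00 -1.07844292e-03
  7.45768912e-01 -3.28798253e-01]
```

Run:
```python
import numpy as np
th=np.radians(np.r_[0,1,2.5,4.5,np.arange(7,47,2.5),48,49.2,50])
th=np.radians(np.r_[0,1,2.5,4.5,7,9.8,12.6,15.4,18.2,21,24,27,30,33,36,39,42,44.8,47,48.8,50])
d=285*(1-np.cos(th))+2*np.sin(th); z=285*np.sin(th)-2*(1-np.cos(th))
P=np.round(np.c_[d*.983,-d*.182,z],1); D=np.diff(P,axis=0).round(1); print(len(D))
print(', '.join(f'{a:g}, {b:g}, {c:g}, 0, 0, 0' for a,b,c in D))
```

```text
20
0.1, 0, 5, 0, 0, 0, 0.3, -0.1, 7.4, 0, 0, 0, 0.6, -0.1, 10, 0, 0, 0, 1.3, -0.2, 12.3, 0, 0, 0, 2.1, -0.4, 13.8, 0, 0, 0, 2.8, -0.5, 13.6, 0, 0, 0, 3.4, -0.7, 13.5, 0, 0, 0, 4, -0.7, 13.3, 0, 0, 0, 4.7, -0.9, 13.1, 0, 0, 0, 5.7, -1, 13.7, 0, 0, 0, 6.4, -1.2, 13.5, 0, 0, 0, 7.1, -1.3, 13, 0, 0, 0, 7.8, -1.5, 12.7, 0, 0, 0, 8.4, -1.5, 12.2, 0, 0, 0, 9, -1.7, 11.8, 0, 0, 0, 9.6, -1.8, 11.3, 0, 0, 0, 9.5, -1.7, 10, 0, 0, 0, 7.7, -1.5, 7.6, 0, 0, 0, 6.6, -1.2, 6, 0, 0, 0, 4.5, -0.8, 3.8, 0, 0, 0
```

Before lifting, I'll move in two parts and check the forces after the first one.

Emit:
arm_command(increments=[0.1,0,5,0,0,0,0.3,-0.1,7.4,0,0,0,0.6,-0.1,10,0,0,0,1.3,-0.2,12.3,0,0,0,2.1,-0.4,13.8,0,0,0])

```text
clock: 21.25
tool_pos: [0.4361, -0.2424, 0.1265]
eef_rot: [[0.182, 0.983, -0.003], [0.983, -0.182, 0.0], [-0.0, -0.003, -1.0]]
ft_force: [-6.2, -2.3, -3.8]
gripper_width: 0.008
```

Run:
```python
from h import *
s=state(); print(s['tool_pos'],s['gripper_width'],s['ft_force'],s['ft_torque'],s['clock'])
```

```text
[ 0.43607185 -0.24243434  0.1265321 ] 0.007990495977129516 [-6.21675325 -2.28772181 -3.83431036] [-0.41359593  0.99539273  0.04367233] 21.25
```

Emit:
arm_command(increments=[2.8,-0.5,13.6,0,0,0,3.4,-0.7,13.5,0,0,0,4,-0.7,13.3,0,0,0,4.7,-0.9,13.1,0,0,0,5.7,-1,13.7,0,0,0,6.4,-1.2,13.5,0,0,0,7.1,-1.3,13,0,0,0,7.8,-1.5,12.7,0,0,0,8.4,-1.5,12.2,0,0,0,9,-1.7,11.8,0,0,0,9.6,-1.8,11.3,0,0,0,9.5,-1.7,10,0,0,0,7.7,-1.5,7.6,0,0,0,6.6,-1.2,6,0,0,0,4.5,-0.8,3.8,0,0,0,0,0,0,0,0,0,0,0,0,0,0,0,0,0,0,0,0,0])

```text
clock: 23.5
tool_pos: [0.5323, -0.26, 0.2979]
eef_rot: [[0.183, 0.983, -0.003], [0.983, -0.183, 0.001], [-0.0, -0.003, -1.0]]
ft_force: [-16.6, 3.1, 17.3]
gripper_width: 0.0078
```

Run:
```python
from h import *
s=state(); print(s['tool_pos'],s['gripper_width'],s['ft_force'],s['ft_torque'],s['clock'])
z=s['tool_pos'][2]+.0187-.095
print('angle from z',np.degrees(np.arcsin(z/.285)-.007))
snap('wrist','w10');snap('scene','s10');snap('top','t10')
```

```text
[ 0.53228923 -0.25999188  0.29785303] 0.00778025561767775 [-16.5984932    3.13764943  17.27376967] [0.66460223 2.63385559 0.0434342 ] 23.5
angle from z 50.620156048179
```

View pics/s10.png

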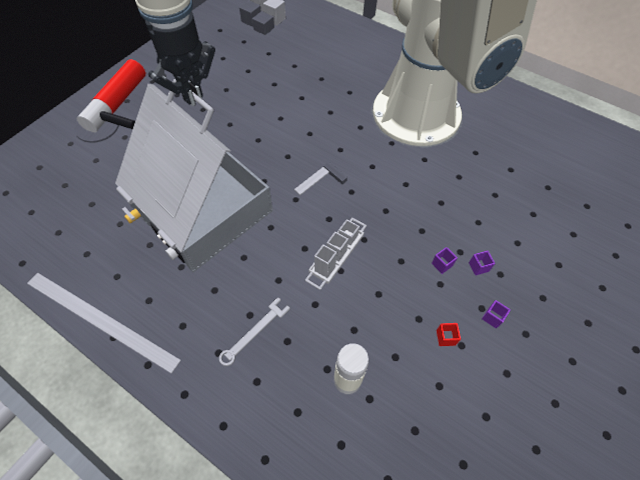

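View pics/w10.png

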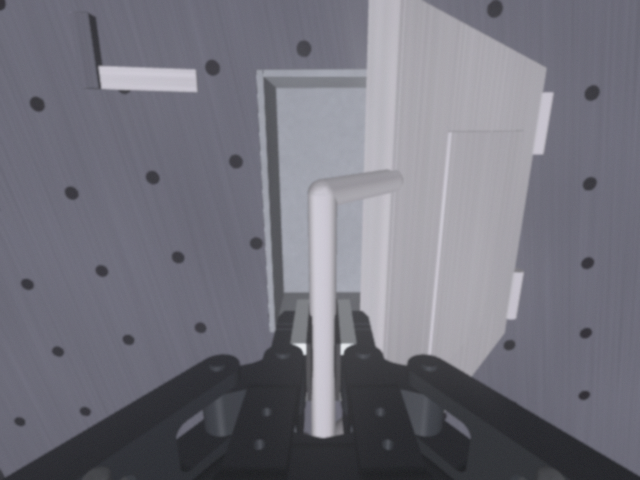

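View pics/t10.png

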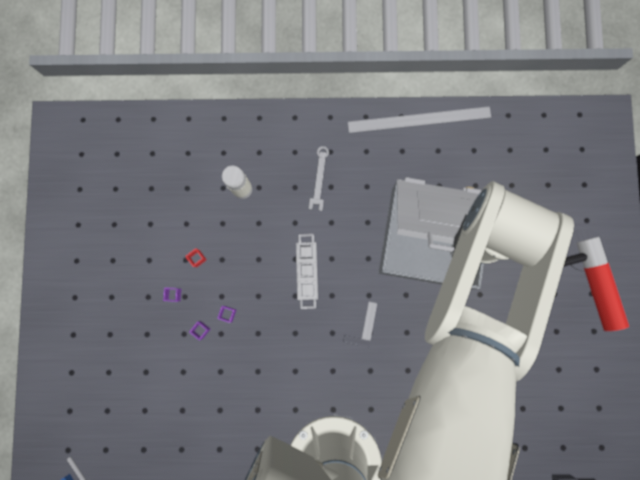

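The lid is open and the bar is held at (322,320) in the wrist view. The tray stands unmoved with its three blanks. The force is about 24 N along the lid's plane, so I'm pushing slightly toward the hinge. I'll fit the lid plane from depth.

```bash
cat > ang.py <<'E'
from h import *
import sys
for f in sys.argv[1:]:
    s=load(f);W=cloud(s); P=W.reshape(-1,3); 
    P=P[~np.isnan(P).any(1)]
    # lid region: washer frame with hinge estimate
    c,sn=np.cos(np.radians(-10.5)),np.sin(np.radians(-10.5))
    H=np.array([.4325,-.2415])+.285*np.array([c,sn])
    q=P[:,:2]-H; x=q@[c,sn]; y=q@[-sn,c]; z=P[:,2]-.095
    d=x*np.sin(np.radians(50))+z*np.cos(np.radians(50))   # normal dist
    m=(abs(d)<.02)&(x>-.16)&(x<-.015)&(abs(y)<.11)&(z>.012)
    for it in range(4):
        A=np.c_[x[m],y[m],np.ones(m.sum())]; co=np.linalg.lstsq(A,z[m],rcond=None)[0]
        r=z-(co[0]*x+co[1]*y+co[2]); m=m&(abs(r)<.006)
    print(f,m.sum(),'angle',np.degrees(np.arctan(-co[0])),'tilt',np.degrees(np.arctan(co[1])),'off',co[2])
    P0=None
E
python3 ang.py s10 t10 w10
```

```text
s10 7815 angle 49.28190668867566 tilt -0.3616626857578351 off 0.010985578516260112
t10 2842 angle 49.46658041092373 tilt -1.152704406792338 off 0.007848612347771955
w10 40143 angle 49.14721313700817 tilt -0.5788832227121243 off 0.010263850697268297
```

Run:
```python
from h import *
c,sn=np.cos(np.radians(-10.5)),np.sin(np.radians(-10.5))
H=np.array([.4325,-.2415])+.285*np.array([c,sn])
for f in ['scene0','top0','w7','w8']:
    s=load(f);P=cloud(s).reshape(-1,3);P=P[~np.isnan(P).any(1)]
    q=P[:,:2]-H; x=q@[c,sn]; y=q@[-sn,c]; z=P[:,2]
    m=(x>-.225)&(x<-.02)&(abs(y)<.11)&(abs(z-.1)<.02)
    co=np.linalg.lstsq(np.c_[x[m],y[m],np.ones(m.sum())],z[m],rcond=None)[0]
    print(f,m.sum(),'shut angle',np.degrees(np.arctan(-co[0])),np.degrees(np.arctan(co[1])),co[2],x[m].min(),x[m].max())
# project bar in s10: expected bar point for angles
s=load('s10');K=np.array([[s['fx'],0,s['cx']],[0,s['fy'],s['cy']],[0,0,1]])
im=cv2.imread('pics/s10.png');im=cv2.resize(im[70:150,130:240],None,fx=7,fy=7,interpolation=cv2.INTER_CUBIC)
cv2.imwrite('pics/s10c.png',im)
for a in (48,49,50,51):
    t=np.radians(a)
    for y in (-.055,.055):
        X=-.285*np.cos(t)+.002*np.sin(t); Z=.095+.285*np.sin(t)+.002*np.cos(t)
        w=np.r_[H+X*np.array([c,sn])+y*np.array([-sn,c]),Z]
        p=cv2.projectPoints(w[None],s['rvec'],s['tvec'],K,None)[0].ravel(); print(a,y,p.round(1),((p-[130,70])*7).round(0))
```

```text
scene0 7073 shut angle -0.07231858685109052 -0.06153126835304754 0.10090788056063196 -0.22498611005262176 -0.020067370805342336
top0 6897 shut angle -0.0096475510605352 -0.07291271173548262 0.1009995518925585 -0.2249449562225715 -0.020010734035371007
w7 57173 shut angle -0.9690893690211936 -0.0340700273786584 0.10393057035728126 -0.22499938055177615 -0.10933899794704872
w8 69827 shut angle -0.8560701188363989 -0.11488224360370622 0.10367939372743204 -0.2249997905019356 -0.0885106263954555
48 -0.055 [178.7  81.2] [341.  78.]
48 0.055 [213.4 110. ] [584. 280.]
49 -0.055 [176.7  80.7] [327.  75.]
49 0.055 [211.5 109.7] [570. 278.]
50 -0.055 [174.6  80.3] [312.  72.]
50 0.055 [209.5 109.4] [556. 276.]
51 -0.055 [172.5  79.9] [297.  69.]
51 0.055 [207.5 109.1] [542. 274.]
```

View pics/s10c.png

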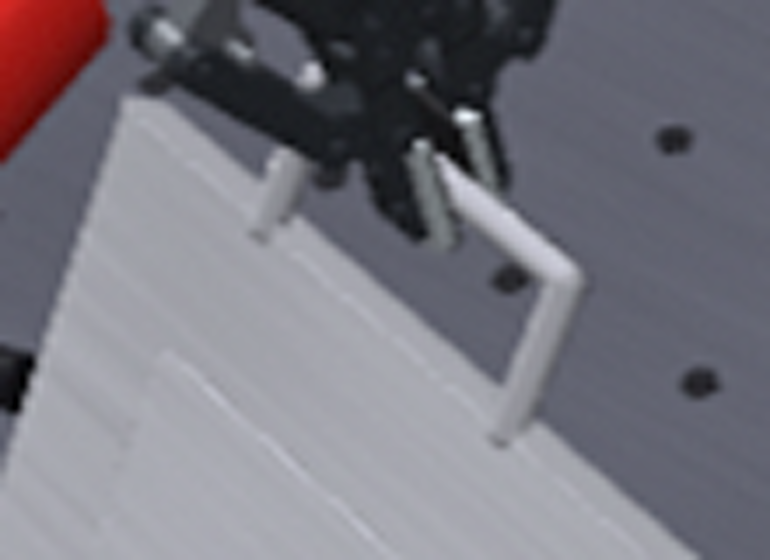

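Emit:
arm_command(increments=[-1.6,0.3,1.8,0,0,0,0,0,0,0,0,0,0,0,0,0,0,0,0,0,0,0,0,0])

```text
clock: 24.15
tool_pos: [0.5323, -0.26, 0.298]
eef_rot: [[0.183, 0.983, -0.001], [0.983, -0.183, 0.0], [0.0, -0.001, -1.0]]
ft_force: [-7.3, 2.0, 6.3]
gripper_width: 0.0079
```

```bash
python3 - <<'E'
from h import *
s=state(); print(s['tool_pos'],s['gripper_width'],s['ft_force'],s['ft_torque'],s['clock'],s['qvel'].round(3))
snap('wrist','w11');snap('scene','s11');snap('top','t11')
# corner at shut
t=load('scene0');K=np.array([[t['fx'],0,t['cx']],[0,t['fy'],t['cy']],[0,0,1]])
c,sn=np.cos(np.radians(-10.5)),np.sin(np.radians(-10.5))
for y in (-.055,.055):
    w=np.r_[np.array([.4325,-.2415])+y*np.array([-sn,c]),.097]
    p=cv2.projectPoints(w[None],t['rvec'],t['tvec'],K,None)[0].ravel(); print(p,(p-[200,115])*8)
im=cv2.imread('pics/s11.png');cv2.imwrite('pics/s11c.png',cv2.resize(im[70:150,130:240],None,fx=7,fy=7,interpolation=cv2.INTER_CUBIC))
E
python3 ang.py s11 t11 w11
```

```text
[ 0.53229163 -0.26000049  0.29799421] 0.007927687128237758 [-7.34011327  2.01910151  6.27579214] [0.30636051 1.16173568 0.01400915] 24.15 [-0.002  0.     0.001 -0.001  0.     0.   ]
[233.77892031 133.10609792] [270.23136249 144.84878332]
[263.42643223 157.97530886] [507.4114578  343.80247086]
s11 7805 angle 49.276914028268045 tilt -0.36029493698985265 off 0.011092533837384682
t11 2842 angle 49.474869600685935 tilt -1.0709473994847862 off 0.007815356267908392
w11 39894 angle 49.164158970248536 tilt -0.5812828066542951 off 0.010255860236482634
```

Emit:
arm_command(increments=[0.8,-0.2,1.8,0,0,0,0,0,0,0,0,0,0,0,0,0,0,0,0,0,0,0,0,0])

```text
clock: 24.8
tool_pos: [0.5336, -0.2603, 0.2991]
eef_rot: [[0.182, 0.983, -0.001], [0.983, -0.182, 0.0], [0.0, -0.001, -1.0]]
ft_force: [-4.9, 1.5, 2.1]
gripper_width: 0.0085
```

```bash
python3 - <<'E'
from h import *
s=state(); print(s['tool_pos'],s['gripper_width'],s['ft_force'],s['clock'],s['qvel'].round(3))
snap('wrist','w12');snap('scene','s12');snap('top','t12')
t=load('s12');W=cloud(t)
m=(W[...,0]>.43)&(W[...,0]<.6)&(W[...,1]>.03)&(W[...,1]<.11); P=W[m]
for x in (.4585,.5085,.5585):
    Q=P[(abs(P[:,0]-x)<.024)]; zt=np.percentile(Q[:,2],97); T=Q[Q[:,2]>zt-.006]; print(zt,cv2.minAreaRect((T[:,:2]*1000).astype(np.float32)))
E
python3 ang.py s12 t12 w12
```

```text
[ 0.53355268 -0.2602528   0.2991166 ] 0.008456427458454128 [-4.87313543  1.52891262  2.1396364 ] 24.8 [ 0.     0.    -0.001 -0.001 -0.002  0.   ]
0.04492025932715279 ((459.70867919921875, 65.0715103149414), (36.99958801269531, 36.61707305908203), 4.62117338180542)
0.05935196526666159 ((510.24237060546875, 66.79473876953125), (36.681846618652344, 35.416473388671875), 0.392955482006073)
0.07425305949649313 ((559.8348388671875, 68.94551086425781), (36.74320983886719, 35.37200164794922), 2.418391466140747)
s12 7772 angle 49.62888434249654 tilt -0.34686243669247296 off 0.011124178516907933
t12 2815 angle 49.818299026281785 tilt -1.098447452335352 off 0.007841322794909324
w12 39309 angle 49.50648191134617 tilt -0.5839517974416183 off 0.010356865101936475
```

View pics/s12.png

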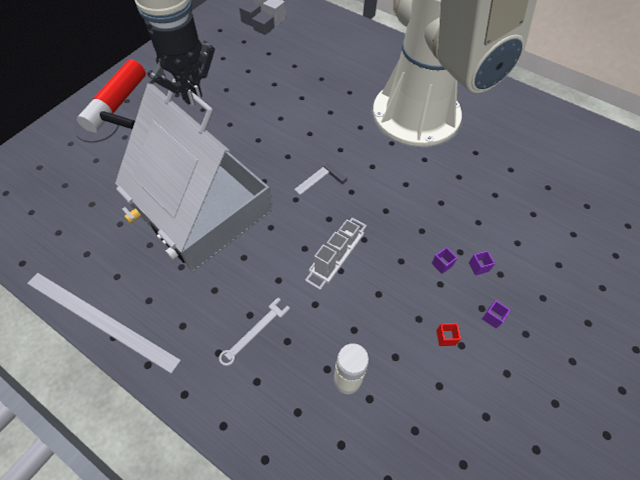

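The scene view shows the lid open and held. The tray at (337,252) holds its blanks in order, and nothing else has moved. The angle fits average just under 50° and the arm's pose gives just over, so I'll hand it in.

```bash
python3 -c "
from cell import *
finish_job(); s=state(); print(s['clock'],s['tool_pos'],s['ft_force'],s['gripper_width'])"
```

```text
the job is handed in; nothing more can be done
the job is handed in; nothing more can be done
```

The job is handed in: the three blanks stand in the tray in order of length, and the gripper is holding the washer's lid at about 50°. I placed the short blank in the near pocket, the middle one in the middle and the long one in the far pocket while the lid was shut. Then I pinched the handle bar and raised the lid. I handed it in about 25 s into the 72 s allowed.

- **Blanks:** the last scene image shows all three upright. Their tops measured 45, 59 and 74 mm; 43, 58 and 73 mm is right, and that camera's heights read 1–2 mm high. They stand within about 2 mm of the pocket centres.
- **Tray and other objects:** the tray, can, wrench, square and look-alikes look unmoved in the images.
- **Lid angle:** the readings disagree slightly. Plane fits from depth gave 49.6° (scene), 49.8° (top) and 49.5° (wrist). The wrist camera read the shut lid about 0.9° low, so its figure is nearer 50.4°. The arm's own pose suggests about 50–51°.
- **Forces:** the arm was at rest with about 5 N at the wrist. I first had about 24 N pushing along the lid toward the hinge, and eased that off before handing in.

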